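Open the extractor and mist the test pot

TASK

In the pottery's spray corner, first pull the extractor's red damper knob straight out to its stop and leave it out. Only then press the white nozzle cap of the mister bottle with the green band right down for a moment, and let it spring back up. Do not press the blue-banded bottle's cap, and leave both pots standing where they are.

Things in the scene. Friction and masses are not known exactly. Their poses are not given: they have to be found in the camera images.
- extractor: fixed grey steel extractor box, 160 (x) x 160 (y) x 130 mm high, with a round wire-guarded fan on top and a round duct stub at the back; z up, origin at table height, on its middle plane, 100 mm behind its front face, which bears the red pull knob and looks to its own -x. Cannot be moved
- damper_knob (a point): centre of the red damper knob: a disc 32 mm wide and 20 mm thick along its axis, on a 10 mm rod that comes out of the extractor's front face; 105 mm above the table, at the box's y = 0, 58 mm in front of that face when fully in. Can be pinched from above across the box's y. Axes as the extractor's
- damper (a joint): how far the damper knob is pulled out along the extractor's -x, m: 0 fully in, 0.060 at its stop. A light return spring and a stiff slide: about 4 to 6 N to pull; it stays where it is left
- station_green: fixed wooden board 290 x 110 x 12 mm with a clamped upright white mister bottle (64 mm wide, green band and green collar) and, ahead of its nozzle, an aluminium banding wheel (100 mm wide, top 56 mm above the table) with a pot on it. Origin: on the bottle's axis at table height; z up, x the way the nozzle points; the wheel's axis is at x = 165 mm
- cap_green_top (a point): centre of the flat top of the green-banded bottle's white nozzle cap: a 34 mm wide, 18 mm high cylinder with a stubby nozzle to +x, 166 mm above the table when up, 10 mm lower when fully pressed. Nothing else stands as high near it
- cap_green (a joint): how far the green-banded bottle's nozzle cap is pressed down, m: 0 up, 0.010 at its stop. Sprung: about 4 N to start it, 9 N at the stop; comes back up by itself
- station_blue: fixed wooden board 290 x 110 x 12 mm with a clamped upright white mister bottle (64 mm wide, blue band and blue collar) and, ahead of its nozzle, an aluminium banding wheel (100 mm wide, top 56 mm above the table) with a pot on it. Origin: on the bottle's axis at table height; z up, x the way the nozzle points; the wheel's axis is at x = 165 mm
- cap_blue_top (a point): centre of the flat top of the blue-banded bottle's white nozzle cap: a 34 mm wide, 18 mm high cylinder with a stubby nozzle to +x, 166 mm above the table when up, 10 mm lower when fully pressed. Nothing else stands as high near it
- cap_blue (a joint): how far the blue-banded bottle's nozzle cap is pressed down, m: 0 up, 0.010 at its stop. Sprung: about 4 N to start it, 9 N at the stop; comes back up by itself
- pot_green: loose terracotta cup standing on the banding wheel ahead of the green-banded bottle, 72 mm wide, 85 mm high, its rim 141 mm above the table; origin at the centre of its underside
- pot_blue: loose terracotta cup standing on the banding wheel ahead of the blue-banded bottle, 72 mm wide, 85 mm high, its rim 141 mm above the table; origin at the centre of its underside

How it is judged:
On the way, in this order (a step that is already met when the one before it is completed fails the run):
1. the damper knob is pulled out to its stop (at least 54 of 60 mm) (value of joint damper above 0.054 m), for 0.1 s.
2. with the damper out, the green-banded bottle's cap is pressed right down (at least 7.5 of 10 mm) for a moment (0.15 s) (value of joint cap_green above 0.0075 m and value of joint damper above 0.052 m), for 0.15 s.
At the end, for the whole second after the job is handed in: the damper is still out at its stop (at least 52 of 60 mm), both caps are up again (within 2 mm), and both pots stand still and upright on their wheels within 30 mm of where they began (value of joint damper above 0.052 m and value of joint each of cap_green, cap_blue below 0.002 m and distance of each of pot_green, pot_blue from where it was at the start of the episode below 0.03 m and angle between each of pot_green, pot_blue's own z axis and vertical below 0.2 rad and linear speed of each of pot_green, pot_blue below 0.02 m/s); the robot touches nothing.
It fails at once if the green-banded bottle's cap is pressed (over 4 mm) while the damper is not out (under 50 mm) (value of joint cap_green above 0.004 m and value of joint damper below 0.05 m).
It fails at once if the blue-banded bottle's cap is pressed (over 4 mm) (value of joint cap_blue above 0.004 m).
It fails at once if a pot is pushed away (over 30 mm) or tipped (over 20 degrees) ((distance of pot_green from where it was at the start of the episode above 0.03 m or angle between pot_green's own z axis and vertical above 0.35 rad) or (distance of pot_blue from where it was at the start of the episode above 0.03 m or angle between pot_blue's own z axis and vertical above 0.35 rad)).
It also fails if it takes over 48 s, if anything falls off the work surface, if the arm or the gripper's body presses on something with over 40 N, if the wrist force passes 120 N, or if a joint passes its speed limit or range.

ROBOT

A 6-joint arm with a two-finger parallel gripper is mounted at the origin on the work surface. World frame = base frame: x ahead of the robot, y to its left, z up, the work surface at z = 0. Lengths are in m, angles in rad, forces in N, time in s.
With the tool pointing down it reaches from about 0.325 to 0.875 m from the base axis. Payload 4.4 kg.
Tool frame: the origin (TCP) lies between the finger pads; the fingertips stand 22 mm ahead of it and the grasp point (between the pads) lies 3 mm ahead of it; y points along the fingers, x is the direction in which the jaws open and shut, and the axes are right-handed (so a half turn about y gives the same grasp; the last joint's range is limited). The gripper opens to 85 mm and grips with 20 to 120 N. Pads are 22 mm wide; open, the fingers measure 114 mm over their backs; the gripper's body (76 mm by 85 mm) begins 54 mm behind the grasp point. The pads swing forward as they close: fully open they stand 13 mm farther back than shut.
Start: joints at [-1.448, 0.207, 1.542, -0, 1.393, -0.15], TCP at [0.155, -0.554, 0.253] pointing down, gripper open.
Joint ranges: [-2.73, 2.73], [-0.86, 2.22], [0.23, 2.46], [-1.11, 4.25], [0.08, 2.63], [-2.82, 2.82]. Speed limits (rad/s): [2.79, 2.79, 3.14, 3.14, 3.14, 3.14].

INTERFACE

Orientations are given as a rotation vector (axis times angle).
In Python, from cell import ctrl, snapshot gives the robot as it stands. Calls block until the motion is done:
- ctrl.move_pose(position, orientation): joint-space move of the TCP to a pose.
- ctrl.line_to(position, rotation=None, rate=0.15): straight line of the TCP; rotation=None keeps the orientation; rate is the mean speed in m/s.
- ctrl.set_joints(angles): joint-space move.
- ctrl.command_gripper(opening): finger opening in m; the grip force is fixed at half the most; returns when the fingers have stopped.
- ctrl.hold(seconds).
- ctrl.solve_ik(position, orientation): joint angles nearest the present ones, or None.
- ctrl.sense(): the state.
- snapshot(name): name is "side" or "top" or "wrist"; returns a dict with "pixels" (480x640x3 uint8, blue, green, red), "fovy" (degrees; the focal length in pixels is half the picture's height over the tangent of half this angle, whatever the lens; pixels are square), "cx", "cy" (the principal point, pixels), "origin" and "rotation" of the camera in the world; the wrist camera has in their place "mount" (4x4, takes a point from camera to tool coordinates, whose origin is the TCP and whose axes are the tool frame's). Camera axes: x right, y up, looking along -z (the intrinsics and any distortion apply to the point x, -y, -z); pixel columns grow to the right and rows downward; lengths in m; the calibration is good to about 2 mm. A picture is of the moment at which its call begins: read the wrist's pose just before it. There is no depth.
A pose or a line that the arm cannot do raises ctrl.PlanningError and nothing moves.
- ctrl.job_done(): hands the job in, once; it reports no verdict.
The state is a dict: "time_s": time; "q": joint angles; "dq": joint speeds; "effort": joint torques, N m; "eef_pos": TCP position; "tool_rot": TCP orientation; "ft_force": force on the tool from outside, world axes, zero at the start; "wrist_torque": the same for the moment, N m; "gripper_width": finger opening in m.
Only numpy, scipy, OpenCV 4.12 (cv2) and the standard library are available. Lean on these libraries where they do the work, as an engineer would, in place of code of your own. Each camera call takes 0.05 s, during which the arm holds its last target. There are 200 camera calls.

## Working session

There is one attempt and no reset: what is moved stays moved. The work goes in short steps, each a Python script; the robot and the scene stay as the last script left them, time stands still between calls to the robot, and variables do not carry over. Pictures are saved under pics/ and viewed, about 8 in all and at most 12, crops included, and the job is handed in when it is done.

```bash
mkdir -p pics; ls; python3 - <<'E'
from cell import ctrl,snapshot
import cv2,pickle,numpy as np
for n in("top","side"):
    s=snapshot(n); cv2.imwrite(f"pics/{n}0.png",s["pixels"]); pickle.dump(s,open(f"pics/{n}0.pkl","wb"))
    print({k:(np.round(v,4).tolist() if not isinstance(v,str) else v) for k,v in s.items() if k!="pixels"})
print(ctrl.sense())
E
```

```text
pics
{'fovy': 49.748, 'cx': 319.7416, 'cy': 228.4191, 'origin': [0.5073, -0.0028, 1.1773], 'rotation': [0.0545, -0.0838, -1.5548]}
{'fovy': 45.6495, 'cx': 320.1522, 'cy': 235.5524, 'origin': [0.0091, 0.7662, 0.7087], 'rotation': [0.4198, -1.2451, -2.2316]}
{'time_s': 0.1, 'q': array([-1.44851910e+00,  2.07356644e-01,  1.54286984e+00,  1.86363027e-05,
        1.39350666e+00, -1.50512884e-01]), 'dq': array([ 0.00238336, -0.00018001, -0.00264821, -0.00019454, -0.00231779,
       -0.00065756]), 'effort': array([-7.19580385e-05, -3.84089649e+01, -2.92548215e+01, -2.25689428e-04,
        4.81877752e-03,  5.78735524e-06]), 'eef_pos': array([ 0.15482135, -0.55307416,  0.25220156]), 'tool_rot': array([-1.32438591,  1.00693296, -1.00447211]), 'ft_force': array([ 0.02957764, -1.06312595, -0.12460318]), 'wrist_torque': array([-0.03636116,  0.00542348,  0.03357511]), 'gripper_width': 0.08541730181012354}
```

View pics/top0.png

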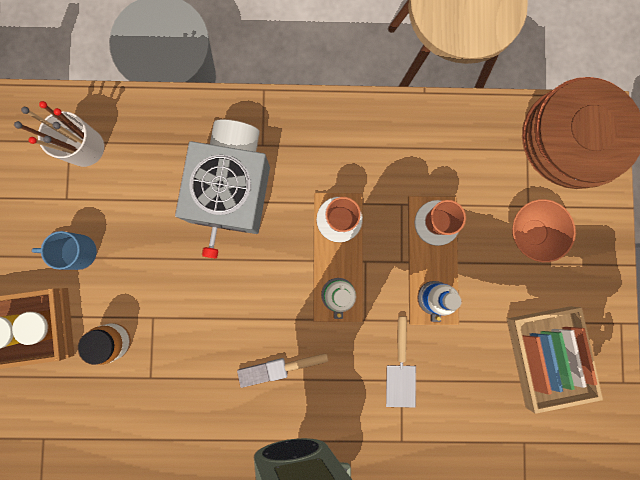

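View pics/side0.png

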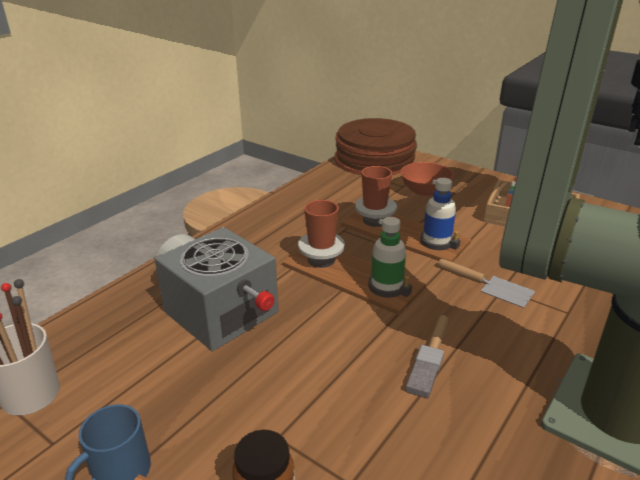

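The top view shows the red knob at about (210,253), the green bottle's cap near (340,293) and the blue cap near (447,299). The side view shows the knob at (265,300), the green cap at (390,224) and the blue cap at (443,184). I'll enlarge these for exact readings.

```bash
python3 - <<'E'
import cv2,numpy as np
t=cv2.imread("pics/top0.png");s=cv2.imread("pics/side0.png")
def c(i,x,y,w,h,k): return cv2.resize(i[y:y+h,x:x+w],None,fx=k,fy=k,interpolation=cv2.INTER_CUBIC)
# 4 tiles 400x300
a=c(t,165,180,100,100*3//4+15,4)[:300]; 
a=c(t,170,205,100,75,4); b=c(t,310,260,100,75,4); d=c(s,225,270,80,60,5); e=c(s,350,205,80,60,5)
cv2.imwrite("pics/crop.png",np.vstack([np.hstack([a,b]),np.hstack([d,e])]))
E
```

```text
(no output)
```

View pics/crop.png

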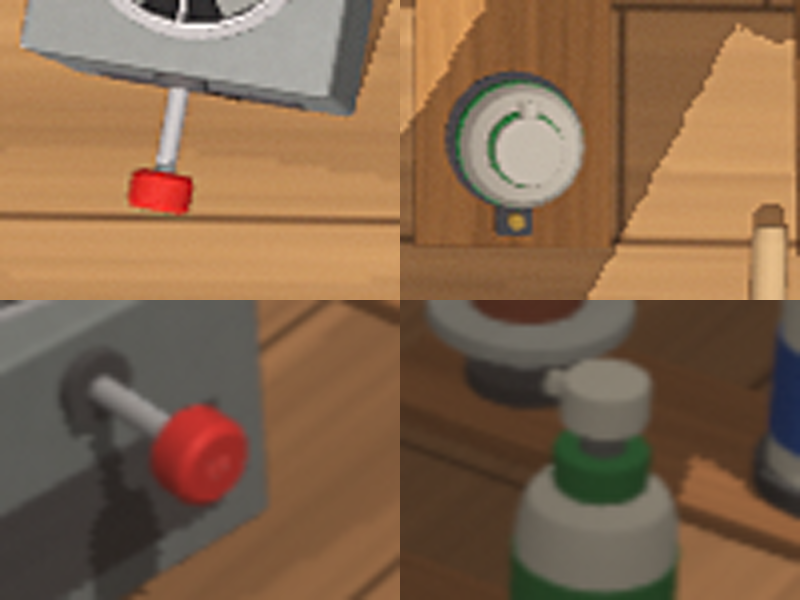

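The crop gives these pixel positions:
- **Top view:** knob (210.2,252.7), rod at the face (214.8,227), green cap top (343.2,296.7).
- **Side view:** knob (264.8,301), green cap top (391.6,221.6).

```bash
cat > geo.py <<'E'
import numpy as np,pickle
from scipy.spatial.transform import Rotation as R
def ray(s,u,v):
    f=240/np.tan(np.radians(s["fovy"])/2)
    d=np.array([(u-s["cx"])/f,-(v-s["cy"])/f,-1]); Rm=np.array(s["rotation"])
    Rm=R.from_rotvec(Rm).as_matrix() if Rm.size==3 else Rm
    return np.array(s["origin"]),Rm@d
def atz(s,u,v,z):
    o,d=ray(s,u,v); return o+d*(z-o[2])/d[2]
def tri(*rs):
    A=0;b=0
    for o,d in rs:
        d=d/np.linalg.norm(d);P=np.eye(3)-np.outer(d,d);A=A+P;b=b+P@o
    return np.linalg.solve(A,b)
E
python3 - <<'E'
from geo import *
from cell import ctrl
np.set_printoptions(precision=4,suppress=True)
t=pickle.load(open("pics/top0.pkl","rb"));s=pickle.load(open("pics/side0.pkl","rb"))
print("knob",tri(ray(t,210.2,252.7),ray(s,264.8,301)),atz(t,210.2,252.7,.112),atz(s,264.8,301,.105))
print("cap",tri(ray(t,343.2,296.7),ray(s,391.6,221.6)),atz(t,343.2,296.7,.166),atz(s,391.6,221.6,.166))
k=atz(t,210.2,252.7,.112);b=atz(t,214.8,227,.107);print("rod",b,np.degrees(np.arctan2(*(b-k)[1::-1])),np.linalg.norm(b-k))
for p in((175.5,216.7),(190,142),(269,152)):print(p,atz(t,*p,.13))
a,b,c=[atz(t,*p,.13) for p in((175.5,216.7),(190,142),(269,152))]
print(np.degrees(np.arctan2(*(b-a)[1::-1])),np.degrees(np.arctan2(*(c-b)[1::-1]))+90,np.linalg.norm(a-b),np.linalg.norm(c-b))
print("blue",atz(t,447,299,.166))
print(R.from_rotvec(ctrl.sense()["tool_rot"]).as_matrix())
E
```

```text
knob [0.5489 0.2038 0.1028] [0.5481 0.2018 0.112 ] [0.5474 0.2061 0.105 ]
cap [ 0.464  -0.069   0.1606] [ 0.4645 -0.0685  0.166 ] [ 0.4593 -0.061   0.166 ]
rod [0.6016 0.195  0.107 ] -7.235457741728408 0.054118308733866256
(175.5, 216.7) [0.6193 0.2706 0.13  ]
(190, 142) [0.7738 0.247  0.13  ]
(269, 152) [0.756  0.0847 0.13  ]
-8.707422742132461 -6.278061343378582 0.15637257553213812 0.16322883323161536
blue [ 0.4628 -0.2709  0.166 ]
[[ 0.2694 -0.0002  0.963 ]
 [-0.963   0.0021  0.2694]
 [-0.0021 -1.      0.0003]]
```

```bash
cat >> geo.py <<'E'
H=np.radians(-7.4); bx=np.array([np.cos(H),np.sin(H),0]); by=np.array([-np.sin(H),np.cos(H),0]); down=np.array([0,0,-1.])
def rot(x): return R.from_matrix(np.column_stack([x,down,np.cross(x,down)])).as_rotvec()
def wray(w,st,u,v):
    f=240/np.tan(np.radians(w["fovy"])/2)
    M=np.array(w["mount"]);T=np.eye(4);T[:3,:3]=R.from_rotvec(st["tool_rot"]).as_matrix();T[:3,3]=st["eef_pos"]
    C=T@M; return C[:3,3],C[:3,:3]@np.array([(u-w["cx"])/f,-(v-w["cy"])/f,-1])
E
python3 - <<'E'
from geo import *
from cell import ctrl,snapshot
import cv2
p=[.548,.203,.25]
qs=[ctrl.solve_ik(p,rot(k*by)) for k in(1,-1)];print(qs)
q0=ctrl.sense()["q"]
k=min((1,-1),key=lambda k:9 if (q:=ctrl.solve_ik(p,rot(k*by))) is None else abs(np.array(q)-q0)[3:].sum());print(k)
ctrl.move_pose(p,rot(k*by))
st=ctrl.sense();w=snapshot("wrist");print(st["time_s"],st["eef_pos"],st["q"])
pickle.dump((w,st),open("pics/w1.pkl","wb"));cv2.imwrite("pics/w1.png",w["pixels"])
E
```

```text
[array([ 0.20672095,  0.22890333,  1.5214903 ,  0.        ,  1.39119902,
       -1.23492102]), array([0.20672095, 0.22890333, 1.5214903 , 0.        , 1.39119902,
       1.90667164])]
1
3.0917 [0.54831227 0.20218762 0.24997417] [ 2.05376634e-01  2.28977832e-01  1.52145403e+00 -2.83672294e-04
  1.39116905e+00 -1.23486698e+00]
```

View pics/w1.png

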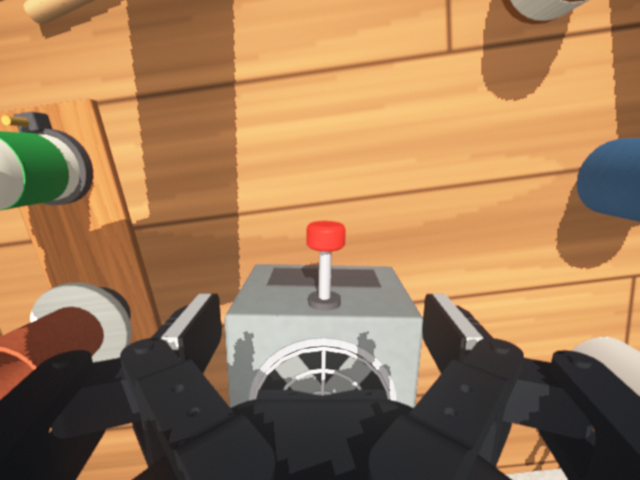

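The wrist view shows the knob at (326,236), the rod root at (323,302), and the box's top front edge from (228,316) to (420,315).

```bash
python3 - <<'E'
from geo import *
np.set_printoptions(precision=4,suppress=True)
w,st=pickle.load(open("pics/w1.pkl","rb"))
def az(u,v,z):
    o,d=wray(w,st,u,v);return o+d*(z-o[2])/d[2]
print("cam",wray(w,st,320,240))
print(az(326,236,.108),az(323,302,.105));a,b=az(228,316,.13),az(420,315,.13)
print(a,b,np.linalg.norm(a-b),np.degrees(np.arctan2(*(b-a)[1::-1]))-90,(a+b)/2)
m=(a+b)/2;print("predicted knob",m-58e-3*bx,az(326,249,.105-.0))
t=pickle.load(open("pics/top0.pkl","rb"));s=pickle.load(open("pics/side0.pkl","rb"))
print("tri3",tri(ray(t,210.2,252.7),ray(s,264.8,301),wray(w,st,326,236)))
E
```

```text
cam (array([0.4835, 0.2112, 0.3703]), array([ 0.2497, -0.0368, -0.9677]))
[0.5485 0.2065 0.108 ] [0.6066 0.1965 0.105 ]
[0.5972 0.1225 0.13  ] [0.6159 0.2718 0.13  ] 0.15047648525980847 -7.147717684756884 [0.6066 0.1972 0.13  ]
predicted knob [0.549  0.2046 0.13  ] [0.5602 0.205  0.105 ]
tri3 [0.549  0.2048 0.1032]
```

```bash
python3 - <<'E'
from geo import *
from cell import ctrl
np.set_printoptions(precision=4,suppress=True)
g=np.array([.549,.2045,.108]); 
def p(m): s=ctrl.sense();print(m,s["time_s"],s["eef_pos"],s["ft_force"],s["gripper_width"]);return s
ctrl.line_to(g+[0,0,.04],rate=.1); ctrl.line_to(g,rate=.06);p("at")
ctrl.command_gripper(.02);s0=p("grip")
f0=s0["ft_force"]@bx
for d in (.03,.05,.056,.058,.060,.062):
    ctrl.line_to(g-d*bx,rate=.04 if d<.051 else .02); s=p(d)
    print("  moved",-(s["eef_pos"]-s0["eef_pos"])@bx,"F",s["ft_force"]@bx-f0)
    if abs(s["ft_force"]@bx-f0)>20: break
E
```

```text
at 5.125 [0.5492 0.2046 0.1081] [-0.6757  0.1953  0.5874] 0.0850671354168468
grip 5.6833 [0.5493 0.2052 0.1087] [-1.5165  2.8708  3.728 ] 0.02930535825603792
0.03 6.5833 [0.5209 0.2094 0.1087] [ 3.5299  4.4845 -0.1881] 0.02943284777966956
  moved 0.02865220013593279 F 4.79653948100634
0.05 7.2333 [0.5012 0.2123 0.1087] [ 4.7736  5.5184 -0.6976] 0.029486577545628397
  moved 0.04860173818468198 F 5.8967090818819266
0.056 7.6833 [0.4956 0.2131 0.1087] [ 5.1444  6.7964 -0.7984] 0.029933374120732617
  moved 0.054243518053636655 F 6.099836639851585
0.058 7.9333 [0.4938 0.2134 0.1087] [ 5.4607  6.6785 -1.9249] 0.029065107675857144
  moved 0.056117973542471576 F 6.428654032535003
0.06 8.1833 [0.4918 0.2137 0.1087] [ 5.5429  7.3568 -2.6351] 0.0299265558855817
  moved 0.058064658939535115 F 6.422818251504513
0.062 8.4333 [0.4915 0.2138 0.1087] [ 9.7486  6.6706 -6.8907] 0.029518787816816053
  moved 0.05843013470344179 F 10.681836846016825
```

```bash
python3 - <<'E'
from geo import *
from cell import ctrl,snapshot
import cv2
np.set_printoptions(precision=4,suppress=True)
g=np.array([.549,.2045,.108])
def p(m): s=ctrl.sense();print(m,s["time_s"],s["eef_pos"],s["ft_force"],s["gripper_width"]);return s
ctrl.line_to(g-.0645*bx,rate=.02); ctrl.hold(.2); p("stop")
ctrl.command_gripper(.085);p("open")
q=ctrl.sense()["eef_pos"]; ctrl.line_to([q[0],q[1],.25],rate=.12)
st=p("up");w=snapshot("wrist")
pickle.dump((w,st),open("pics/w2.pkl","wb"));cv2.imwrite("pics/w2.png",w["pixels"])
E
```

```text
stop 8.9083 [0.4914 0.2138 0.1088] [ 15.9892   5.6345 -12.054 ] 0.029591278309034623
open 9.4917 [0.4848 0.2127 0.108 ] [-0.8142 -0.1894  0.3997] 0.08473155441368875
up 10.825 [0.4842 0.2125 0.2489] [-0.8875 -0.0359 -0.8676] 0.08508305330402027
```

View pics/w2.png

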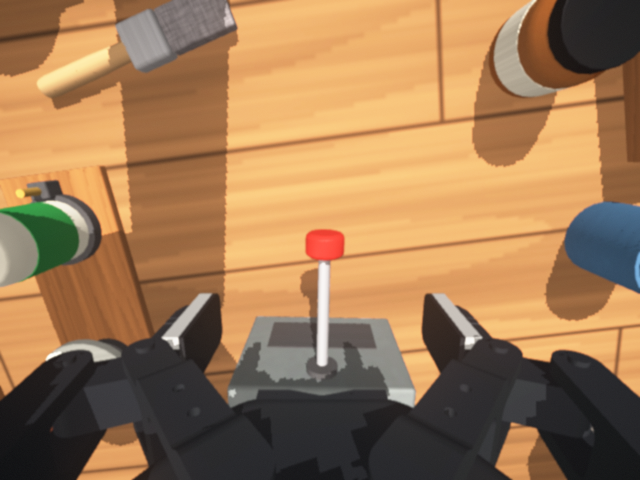

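The knob is clearly far out now, at (325,245) with the rod root at (321,367). I'll check that number and go above the green bottle with the jaws closed.

```bash
python3 - <<'E'
from geo import *
from cell import ctrl,snapshot
import cv2
np.set_printoptions(precision=4,suppress=True)
w,st=pickle.load(open("pics/w2.pkl","rb"))
def az(u,v,z):
    o,d=wray(w,st,u,v);return o+d*(z-o[2])/d[2]
k,b=az(325,245,.108),az(321,367,.105);print(k,b,np.linalg.norm((k-b)[:2]),"(118 if fully out)")
ctrl.command_gripper(0)
ctrl.line_to([.464,-.067,.25],rate=.2)
st=ctrl.sense();w=snapshot("wrist");print(st["time_s"],st["eef_pos"],st["gripper_width"])
pickle.dump((w,st),open("pics/w3.pkl","wb"));cv2.imwrite("pics/w3.png",w["pixels"])
E
```

```text
[0.4912 0.2151 0.108 ] [0.6045 0.1971 0.105 ] 0.1147656776754946 (118 if fully out)
13.1917 [ 0.464  -0.0663  0.25  ] -0.00017270222385541207
```

View pics/w3.png

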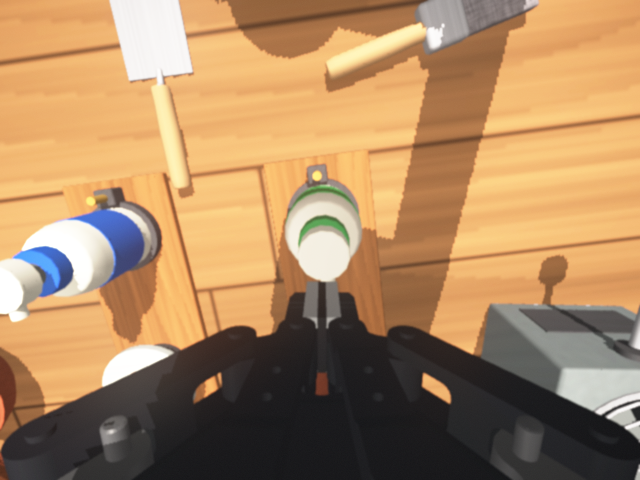

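The cap's white top is seen centred at about (324,254), roughly 50 px wide, just ahead of the closed fingertips.

```bash
python3 - <<'E'
from geo import *
np.set_printoptions(precision=4,suppress=True)
w,st=pickle.load(open("pics/w3.pkl","rb"))
def az(u,v,z):
    o,d=wray(w,st,u,v);return o+d*(z-o[2])/d[2]
print(az(324,254,.166),az(299,254,.166)-az(349,254,.166),az(324,278,.166)-az(324,231,.166))
t=pickle.load(open("pics/top0.pkl","rb"));print(tri(ray(t,343.2,296.7),wray(w,st,324,254)))
E
```

```text
[ 0.4613 -0.0637  0.166 ] [-0.0041 -0.0314  0.    ] [ 0.0309 -0.0039  0.    ]
[ 0.464  -0.0664  0.1581]
```

```bash
python3 - <<'E'
from geo import *
from cell import ctrl,snapshot
import cv2
np.set_printoptions(precision=4,suppress=True)
c=np.array([.462,-.0655]); at=lambda z:np.r_[c,z]
def p(m): s=ctrl.sense();print(m,s["time_s"],s["eef_pos"],s["ft_force"]);return s
ctrl.line_to(at(.205),rate=.1); f0=p("above")["ft_force"][2]
n=0
for z in (.190,.186,.182,.180,.178,.176,.174,.172,.170):
    ctrl.line_to(at(z),rate=.03); s=p(z)
    if s["ft_force"][2]-f0>20: break
ctrl.hold(.4);p("held")
w=snapshot("side");cv2.imwrite("pics/s1.png",w["pixels"])
ctrl.line_to(at(.25),rate=.12);p("up")
E
```

```text
above 13.8417 [ 0.4622 -0.0654  0.2051] [-0.2952  1.4248 -0.4574]
0.19 14.4917 [ 0.462  -0.0655  0.1899] [-0.1779 -0.5986 -0.8351]
0.186 14.775 [ 0.4628 -0.0658  0.1869] [0.3664 0.1162 4.4174]
0.182 15.0583 [ 0.4628 -0.0658  0.183 ] [-0.3183 -0.2851  6.2457]
0.18 15.3083 [ 0.4628 -0.0658  0.1812] [-0.8604  0.8432  6.9237]
0.178 15.5583 [ 0.4628 -0.0658  0.1794] [-1.4069  1.0203  7.9359]
0.176 15.8083 [ 0.4629 -0.0658  0.178 ] [-2.0061  0.9592 11.0061]
0.174 16.0583 [ 0.4629 -0.0658  0.1779] [-6.3121  3.0425 22.5573]
held 16.4583 [ 0.463  -0.0658  0.1779] [-7.8458  1.5259 21.349 ]
up 17.2917 [ 0.4612 -0.0653  0.2488] [ 0.4471  1.267  -0.6463]
```

The cap went to its stop: the force followed the spring from 4 to 9 N, then rose sharply at TCP z 0.178, exactly 10 mm below contact. I'll move clear and do a final check.

```bash
python3 - <<'E'
from cell import ctrl,snapshot
import cv2,numpy as np
ctrl.line_to([.40,-.067,.30],rate=.15)
t=snapshot("top")["pixels"];s=snapshot("side")["pixels"]
cv2.imwrite("pics/end.png",np.vstack([np.hstack([cv2.imread("pics/side0.png")[150:350,140:540],s[150:350,140:540]]),np.hstack([cv2.imread("pics/top0.png")[110:340,140:540],t[110:340,140:540]])]))
print(ctrl.sense()["time_s"],ctrl.sense()["ft_force"])
E
```

```text
18.075 [ 0.35048355 -0.7786511  -0.17278401]
```

View pics/end.png

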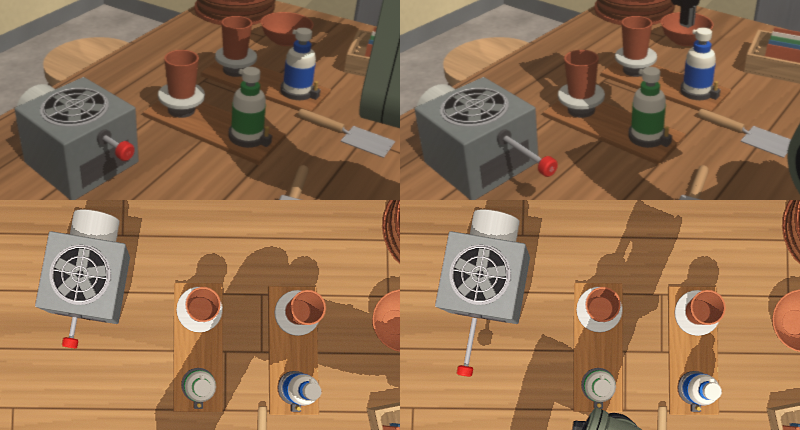

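The before and after views show the knob out (side view (548,167)), both pots where they began, both caps up, and the gripper clear.

```bash
python3 -c "
from cell import ctrl
ctrl.job_done()"
```

```text
the job is handed in; nothing more can be done
```

I pulled the red damper knob out to its stop and left it out. Then I pressed the green-banded bottle's cap fully down for about 0.4 s and let it spring back. I handed the job in at about 18 s of the 48 s allowed; no verdict is reported.

- **Damper:** The arm moved the knob about 58 mm. It then stopped moving while the pull rose from 6 N to about 16 N. The wrist camera also gave about 58 mm of travel, so both read about 2 mm short of the nominal 60 mm. That is still above the 54 mm needed.
- **Green cap:** The push force rose from about 4 N to 9 N, then jumped to 22 N at the depth of a full 10 mm press.
- **Final pictures:** The knob is out, both caps look up, both pots are where they started, and the gripper is clear. I never went near the blue-banded bottle.
- **Disagreement:** The cameras put the green cap up to about 7 mm apart, so I aimed at a middle value. The forces show the press landed properly.

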